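# Stroke the touch dimmer up to full

## Robot

A 6-joint arm with a two-finger parallel gripper is mounted at the origin on the work surface. World frame = base frame: x ahead of the robot, y to its left, z up, the work surface at z = 0. Lengths are in mm, angles in rad, forces in N, time in s.
With the tool pointing down it reaches from about 275 to 750 mm from the base axis. Payload 10.2 kg.
Tool frame: the origin (TCP) lies midway between the tips of the shut fingers; the grasp point (between the pads) lies 19 mm behind it; z points along the fingers, y is the line along which they close (so a half turn about z gives the same grasp; the last joint's range is limited). The gripper opens to 85 mm and grips with 20 to 120 N. Pads are 22 mm wide; open, the fingers measure 114 mm over their backs; the gripper's body (76 mm by 85 mm) begins 54 mm behind the grasp point. The pads swing forward as they close: fully open they stand 13 mm farther back than shut.
Start: joints at [1.011, 0.313, 1.498, -0, 1.331, -0.223], TCP at [173.509, 495.506, 231.294] pointing down, gripper open.
Joint ranges: [-2.94, 2.94], [-0.97, 2.17], [0.19, 2.56], [-1.23, 4.37], [0.02, 3.11], [-2.88, 2.88]. Speed limits (rad/s): [2.39, 2.39, 3.01, 3.14, 3.14, 3.14].

## Interface

Orientations are given as a unit quaternion [w, x, y, z].
In Python, from rig import ctrl gives the robot as it stands.
- The arm moves only by the tool arm_command, never from a script. Its argument "increments" is a list of rows, each an object with "dr": the turn, a rotation vector about the tool's x, y, z in units of pi/4 rad (1.0 is pi/4 rad), a list of three; "offset": the shift along the tool's x, y, z in units of 120 mm (1.0 is 120 mm), a list of three; "hand": the opening, from -1 (shut) to 1 (fully open). A call has 1 to 8 rows; each row shifts and turns the commanded pose from where the row before left it, along the tool's axes as they then stand; what a row does not reach is not made up. A row lasts 1/10 s, in which the tool goes at most 50 mm and 8.59 degrees, less where a joint would pass 70% of its speed; a pose out of reach is approached as far as the arm can. A call with a number of a shift or a turn outside -1 to 1 is refused whole. A call with a gripper value outside its range is refused whole. The fingers move at their own pace and stop on an object; "grip_force" is the grip in N (left out, the last holds). Time passes only in rows, so rows that do not move let the fingers close. It gives the time, the measured TCP pose, the force, the opening and the grip force at its end, in the units of the state.
- ctrl.sense(): the state, without advancing time (a new reading comes with each control period).
- ctrl.capture(name): name is "scene" or "top" or "wrist"; returns the picture (480x640x3 uint8, red, green, blue); there is no depth.
- ctrl.camera_info(name): a dict with "K" (3x3 intrinsics, pixels), "R" (3x3) and "t" (3): a world point X has camera coordinates R X + t. Camera axes: x right, y down, z forward; pixel columns grow to the right and rows downward; lengths in mm; the calibration is good to about 2 mm. The wrist camera is an equidistant fisheye: a pixel r from the principal point sees the ray r / f radians off the axis. A picture is of the moment at which its call begins: read the wrist's pose just before it. camera_info takes no time and is no camera call; for the wrist camera it gives the pose at the moment of the call.
- ctrl.finish_job(): hands the job in; it is judged then, once.
The state is a dict: "time_s": time; "joints": joint angles; "dq": joint speeds; "tau": joint torques, N m; "eef_pos": TCP position; "ee_rot": TCP orientation; "force": force on the tool from outside, world axes, zero at the start; "wrist_torque": the same for the moment, N m; "grip_width": opening from 0.0 (shut) to 1.0 (fully open); "grip_force": force on a finger pad.
Only numpy, scipy, OpenCV 4.12 (cv2) and the standard library are available. Lean on these libraries where they do the work, as an engineer would, in place of code of your own. Each camera call takes 0.05 s, during which the arm holds its last target. There are 200 camera calls.

## Task

Turn the lamp up with the crescent-shaped touch dimmer: with closed fingertips stroke lightly along its black strip from the small blue dot to the large orange dot, touching each dot in turn and the plain strip between them. Finish with the fingertips still resting lightly on the orange dot and on no other dot. Do not press hard, and leave the jar, pitcher, cup and remote where they are.

Things in the scene. Friction and masses are not known exactly. Their poses are not given: they have to be found in the camera images.
- dimmer: Crescent touch dimmer fixed to the table, turned any way: wood foot 44 mm wide, 7 high; black strip 26 wide, plain top 22 above the table. Strip's centre line: arc of radius 130 mm about (-100, 0) mm of this frame, dots at -39.7, -13.2, 13.2, 39.7 deg from +x. Origin on the table, midway between the end dots; +y from blue to orange dot, +x to the bulging side, z up.
- strip (a joint): How far the whole touch strip (dots included) is pressed down, m: 0 at rest, 0.007 at the bottom. It is sprung and stays level: it begins to sink at about 0.4 N and reaches the bottom at about 3.5 N; it rises by itself when let go.
- dot1: Low domed dot 1 of 4 on the strip (light blue, the dim end), 9 mm across, standing 1.5 mm proud of the plain strip; origin at the top of the dome, 23.5 mm above the table at rest. Neighbouring dots are 60 mm apart along the arc.
- dot2: Low domed dot 2 of 4 on the strip (white), 12 mm across, standing 1.5 mm proud of the plain strip; origin at the top of the dome, 23.5 mm above the table at rest. Neighbouring dots are 60 mm apart along the arc.
- dot3: Low domed dot 3 of 4 on the strip (white), 15 mm across, standing 1.5 mm proud of the plain strip; origin at the top of the dome, 23.5 mm above the table at rest. Neighbouring dots are 60 mm apart along the arc.
- dot4: Low domed dot 4 of 4 on the strip (orange, the bright end), 18 mm across, standing 1.5 mm proud of the plain strip; origin at the top of the dome, 23.5 mm above the table at rest. Neighbouring dots are 60 mm apart along the arc.
- gap1: Plain black stretch of the strip from dot 1 to dot 2; origin on its top surface, on the arc's centre line midway between the two dots, 22 mm above the table at rest.
- gap2: Plain black stretch of the strip from dot 2 to dot 3; origin on its top surface, on the arc's centre line midway between the two dots, 22 mm above the table at rest.
- gap3: Plain black stretch of the strip from dot 3 to dot 4; origin on its top surface, on the arc's centre line midway between the two dots, 22 mm above the table at rest.
- jar: Grey stoneware sugar jar with a knobbed lid in one piece, 68 mm across, 96 mm high, standing loose in the hollow of the crescent about at the arc's centre; origin under its centre. To be left alone.
- pitcher: Polished steel pitcher with white flowers, 96 mm across the foot, handle 80 mm out along its +x, about 240 mm high with the flowers, 180 mm spread; loose; origin under its centre. To be left alone.
- cup: Blue ceramic cup, 76 mm across, 75 mm high, loose; origin under its centre. To be left alone.
- remote: Black remote control lying flat, 150 x 42 x 18 mm, long along its x, loose; origin under its centre. To be left alone.

How it is judged (in metres and radians):
On the way, in this order (a step that is already met when the one before it is completed fails the run):
1. the fingertips touch the smallest (blue) dot (contact force between the fingers and dot1 above 0.15 N and not (contact force between the fingers and dot2 above 0.03 N) and not (contact force between the fingers and dot3 above 0.03 N) and not (contact force between the fingers and dot4 above 0.03 N)), for 0.04 s.
2. the fingertips touch the plain strip between the smallest (blue) dot and the second dot, off every dot (contact force between the fingers and gap1 above 0.15 N and not (contact force between the fingers and dot1 above 0.03 N) and not (contact force between the fingers and dot2 above 0.03 N) and not (contact force between the fingers and dot3 above 0.03 N) and not (contact force between the fingers and dot4 above 0.03 N)), for 0.04 s.
3. the fingertips touch the second dot (contact force between the fingers and dot2 above 0.15 N and not (contact force between the fingers and dot1 above 0.03 N) and not (contact force between the fingers and dot3 above 0.03 N) and not (contact force between the fingers and dot4 above 0.03 N)), for 0.04 s.
4. the fingertips touch the plain strip between the second dot and the third dot, off every dot (contact force between the fingers and gap2 above 0.15 N and not (contact force between the fingers and dot1 above 0.03 N) and not (contact force between the fingers and dot2 above 0.03 N) and not (contact force between the fingers and dot3 above 0.03 N) and not (contact force between the fingers and dot4 above 0.03 N)), for 0.04 s.
5. the fingertips touch the third dot (contact force between the fingers and dot3 above 0.15 N and not (contact force between the fingers and dot1 above 0.03 N) and not (contact force between the fingers and dot2 above 0.03 N) and not (contact force between the fingers and dot4 above 0.03 N)), for 0.04 s.
6. the fingertips touch the plain strip between the third dot and the largest (orange) dot, off every dot (contact force between the fingers and gap3 above 0.15 N and not (contact force between the fingers and dot1 above 0.03 N) and not (contact force between the fingers and dot2 above 0.03 N) and not (contact force between the fingers and dot3 above 0.03 N) and not (contact force between the fingers and dot4 above 0.03 N)), for 0.04 s.
7. the fingertips touch the largest (orange) dot (contact force between the fingers and dot4 above 0.15 N and not (contact force between the fingers and dot1 above 0.03 N) and not (contact force between the fingers and dot2 above 0.03 N) and not (contact force between the fingers and dot3 above 0.03 N)), for 0.04 s.
At the end, for the whole second after the job is handed in: The fingertips still touch the largest (orange) dot (over 0.15 N on the dot, under 10 N on the whole dimmer) and no other dot; jar, pitcher, cup and remote within 12 mm of where they started and upright (all of step 7 and contact force between the fingers and dimmer below 10 N and distance of each of jar, pitcher, cup, remote from where it was at the start of the episode below 0.012 m and angle between each of jar, pitcher, cup, remote's own z axis and vertical below 0.25 rad); the arm keeps its last pose, push and grip.
It fails at once if the dimmer is pressed hard (over 12 N) (contact force between the fingers and dimmer above 12 N).
It fails at once if the jar is shifted, tipped or lifted (12 mm, 0.25 rad) (distance of jar from where it was at the start of the episode above 0.012 m or angle between jar's own z axis and vertical above 0.25 rad).
It fails at once if the pitcher is shifted, tipped or lifted (12 mm, 0.25 rad) (distance of pitcher from where it was at the start of the episode above 0.012 m or angle between pitcher's own z axis and vertical above 0.25 rad).
It fails at once if the cup is shifted, tipped or lifted (12 mm, 0.25 rad) (distance of cup from where it was at the start of the episode above 0.012 m or angle between cup's own z axis and vertical above 0.25 rad).
It fails at once if the remote is shifted, tipped or lifted (12 mm, 0.25 rad) (distance of remote from where it was at the start of the episode above 0.012 m).
It also fails if it takes over 45 s, if anything falls off the work surface, if the arm or the gripper's body presses on something with over 40 N, if the wrist force passes 120 N, or if a joint passes its speed limit or range.

## Working session

There is one attempt and no reset: what is moved stays moved. The work goes in short steps, Python scripts to look and compute and a tool call to move; the robot and the scene stay as the last step left them, time stands still between calls to the robot, and variables do not carry over. Pictures are saved under pics/ and viewed, at most 10 in all, crops included, and the job is handed in when it is done.

Besides the shell and the picture viewer there is one more tool, called after "Emit:" as name(argument=value, ...), one argument or row to a line, values as JSON. arm_command: Moves the arm, as the interface text tells. Shifts and turns lie within -1 to 1; 1 stands for 120 mm of shift or pi/4 rad of turn. Its arguments: {"type":"object","properties":{"increments":{"type":"array"},"grip_force":{"type":"number"}},"required":["increments"]}

```bash
mkdir -p pics
python3 - <<'E'
from rig import ctrl
import cv2
s=ctrl.sense(); print({k:s[k] for k in('time_s','eef_pos','ee_rot','force','grip_width')})
for n in('top','scene'):
    im=ctrl.capture(n); cv2.imwrite(f'pics/{n}0.png',im[:,:,::-1]); c=ctrl.camera_info(n); print(n,c)
E
```

```text
{'time_s': 0.0, 'eef_pos': array([173.36134065, 495.2694272 , 230.72445314]), 'ee_rot': array([-2.47273254e-04,  1.67602786e-01,  9.85854387e-01, -6.09939034e-04]), 'force': array([ 0.12805263, -0.33008581,  1.08405095]), 'grip_width': 1.0024581981231013}
top {'K': array([[456.67344661,   0.        , 326.4900585 ],
       [  0.        , 456.67344661, 237.60605648],
       [  0.        ,   0.        ,   1.        ]]), 'R': array([[-0.00650231, -0.9999655 ,  0.00516813],
       [-0.99215748,  0.00580623, -0.12485919],
       [ 0.12482487, -0.00593947, -0.99216101]]), 't': array([-8.52722620e-01,  5.91334320e+02,  1.06164218e+03])}
scene {'K': array([[478.73952807,   0.        , 319.15614596],
       [  0.        , 478.73952807, 231.48184079],
       [  0.        ,   0.        ,   1.        ]]), 'R': array([[ 0.68424992,  0.72924388,  0.00232348],
       [ 0.49401689, -0.46118794, -0.73705699],
       [-0.53642274,  0.50547902, -0.67582661]]), 't': array([-355.68415037, -237.98069423, 1567.20007204])}
```

View pics/top0.png

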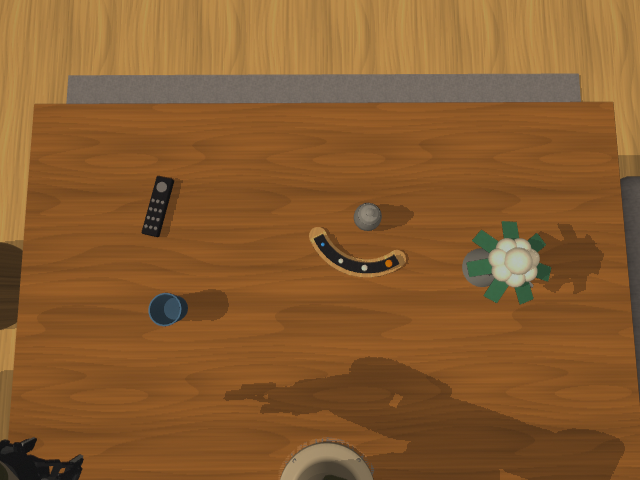

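View pics/scene0.png

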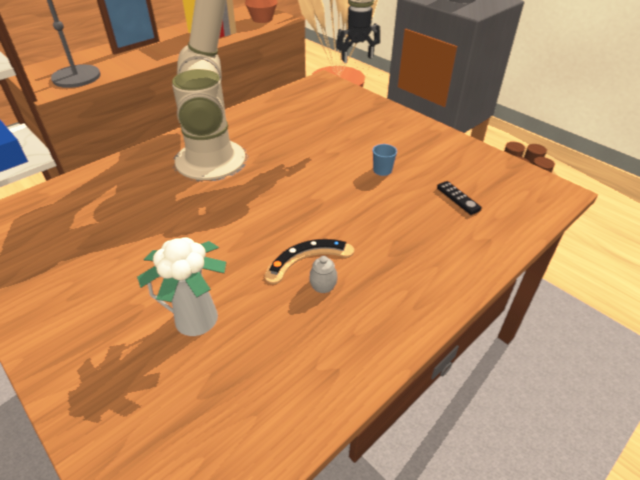

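The top view shows the dots at about (322,243) blue, (340,261) and (364,268) white, and (389,264) orange. The jar is at (368,216), the pitcher at right (515,262), and the cup and remote are at left, clear of the strip. In the scene view, orange is at about (277,264) and blue at about (337,243).

```bash
cat > h.py <<'E'
import numpy as np, cv2
from rig import ctrl
def ray(c,u,v,z):
    d=c['R'].T@np.linalg.inv(c['K'])@[u,v,1]; o=-c['R'].T@c['t']
    return o+d*(z-o[2])/d[2]
def fit(P):   # P 4x2 dots -> frame origin, angle
    a=np.radians([-39.7,-13.2,13.2,39.7]); L=np.c_[-100+130*np.cos(a),130*np.sin(a)]
    lc=L-L.mean(0); pc=P-P.mean(0); U,S,Vt=np.linalg.svd(lc.T@pc); R=(Vt.T@np.diag([1,np.linalg.det(Vt.T@U.T)])@U.T)
    t=P.mean(0)-R@L.mean(0); return R,t,L@R.T+t
E
python3 - <<'E'
from h import *
seeds={'top':[(322,243),(340,261),(364,268),(389,264)],'scene':[(337,243),(314,243),(292,251),(277,264)]}
for n,ss in seeds.items():
    im=cv2.imread(f'pics/{n}0.png').astype(float); c=ctrl.camera_info(n); P=[]
    for u,v in ss:
        r=5; w=im[v-r:v+r+1,u-r:u+r+1].max(2); 
        m=np.clip(w-70,0,None); 
        k,lab,st,ce=cv2.connectedComponentsWithStats((m>0).astype('uint8'))
        j=min(range(1,k),key=lambda j:np.hypot(*(ce[j]-r)))
        m=m*(lab==j); yy,xx=np.mgrid[v-r:v+r+1,u-r:u+r+1]
        uv=(xx*m).sum()/m.sum(),(yy*m).sum()/m.sum(); p=ray(c,*uv,23); P.append(p[:2]); print(n,np.round(uv,2),st[j,4],p.round(1))
    P=np.array(P); R,t,F=fit(P); print('steps',np.linalg.norm(np.diff(P,axis=0),axis=1),'yaw',np.degrees(np.arctan2(R[1,0],R[0,0])),t); print(F.round(1).tolist(),np.linalg.norm(F-P,axis=1))
E
```

```text
top [322.14 243.96] 13 [577.6   6.1  23. ]
top [340.31 260.44] 23 [537.2 -37.7  23. ]
top [363.94 267.36] 36 [520.1 -94.7  23. ]
top [388.84 263.86] 67 [ 528.1 -155.1   23. ]
steps [59.59452843 59.49765666 60.9782876 ] yaw 162.90892271695824 [553.43294838 -74.26361641]
[[577.8, 5.1], [536.8, -38.1], [519.3, -94.8], [529.0, -153.6]] [1.00680494 0.54338057 0.75066023 1.73885898]
scene [337.33 239.9 ] 51 [573.9  14.3  23. ]
scene [313.14 240.62] 61 [532.8 -33.8  23. ]
scene [291.27 249.05] 58 [517.6 -95.9  23. ]
scene [276.89 263.52] 87 [ 532.  -155.3   23. ]
steps [63.27447098 63.93022143 61.1322277 ] yaw 166.2324085439496 [551.978623   -70.81943498]
[[571.7, 9.8], [533.2, -35.7], [519.1, -93.3], [532.2, -151.5]] [4.97949508 1.94473696 2.96344344 3.82451555]
```

Emit:
arm_command(
  increments=[
    {"offset": [-0.283,-0.171,0],"dr": [0,0,0],"hand": -1},
    {"offset": [-0.283,-0.171,0],"dr": [0,0,0],"hand": -1},
    {"offset": [-0.283,-0.171,0],"dr": [0,0,0],"hand": -1},
    {"offset": [-0.283,-0.171,0],"dr": [0,0,0],"hand": -1},
    {"offset": [-0.283,-0.171,0],"dr": [0,0,0],"hand": -1},
    {"offset": [-0.283,-0.171,0],"dr": [0,0,0],"hand": -1},
    {"offset": [-0.283,-0.171,0],"dr": [0,0,0],"hand": -1},
    {"offset": [-0.283,-0.171,0],"dr": [0,0,0],"hand": -1},
  ],
  grip_force=20,
)

```text
time_s: 0.9
eef_pos: [376.3, 249.3, 231.2]
ee_rot: [-0.0, 0.168, 0.986, -0.0]
force: [0.0, 0.3, 0.1]
grip_width: -0.002
grip_force: 0.0
```

Emit:
arm_command(
  increments=[
    {"offset": [-0.283,-0.171,0],"dr": [0,0,0],"hand": -1},
    {"offset": [-0.283,-0.171,0],"dr": [0,0,0],"hand": -1},
    {"offset": [-0.283,-0.171,0],"dr": [0,0,0],"hand": -1},
    {"offset": [-0.283,-0.171,0],"dr": [0,0,0],"hand": -1},
    {"offset": [-0.283,-0.171,0],"dr": [0,0,0],"hand": -1},
    {"offset": [-0.283,-0.171,0],"dr": [0,0,0],"hand": -1},
    {"offset": [-0.283,-0.171,0],"dr": [0,0,0],"hand": -1},
    {"offset": [-0.283,-0.171,0],"dr": [0,0,0],"hand": -1},
  ],
)

```text
time_s: 1.7
eef_pos: [578.5, 4.6, 230.9]
ee_rot: [-0.0, 0.168, 0.986, 0.0]
force: [1.2, 0.6, -0.2]
grip_width: -0.0
grip_force: 0.0
```

Emit:
arm_command(
  increments=[
    {"offset": [0,0,0],"dr": [0,0,0.139],"hand": -1},
    {"offset": [0,0,0],"dr": [0,0,0.139],"hand": -1},
    {"offset": [0,0,0],"dr": [0,0,0.139],"hand": -1},
    {"offset": [0,0,0],"dr": [0,0,0.139],"hand": -1},
    {"offset": [0,0,0],"dr": [0,0,0.139],"hand": -1},
    {"offset": [0,0,0],"dr": [0,0,0.139],"hand": -1},
    {"offset": [0,0,0],"dr": [0,0,0],"hand": -1},
  ],
)

```text
time_s: 2.4
eef_pos: [577.7, 6.1, 230.9]
ee_rot: [-0.0, 0.476, 0.879, -0.0]
force: [-0.2, -0.2, -0.1]
grip_width: 0.003
grip_force: 0.0
```

Run:
```python
from h import *
s=ctrl.sense(); print({k:s[k] for k in('time_s','eef_pos','ee_rot','force','grip_width','joints')})
c=ctrl.camera_info('wrist'); im=ctrl.capture('wrist'); cv2.imwrite('pics/w1.png',im[:,:,::-1]); print(c)
import pickle; pickle.dump(c,open('w1.pkl','wb'))
```

```text
{'time_s': 2.4, 'eef_pos': array([577.70191686,   6.10129436, 230.9268063 ]), 'ee_rot': array([-3.87085674e-04,  4.76251523e-01,  8.79309003e-01, -1.20048397e-04]), 'force': array([-0.20431998, -0.21068263, -0.14879217]), 'grip_width': 0.0034648371609893413, 'joints': array([-1.92129016e-01,  4.30796060e-01,  1.33131388e+00,  2.91392091e-06,
        1.38029325e+00, -7.70152233e-01])}
{'K': array([[371.64829954,   0.        , 318.40298473],
       [  0.        , 371.64829954, 227.43426082],
       [  0.        ,   0.        ,   1.        ]]), 'R': array([[ 8.37119271e-01,  5.47020379e-01,  1.73674498e-04],
       [ 5.25331815e-01, -8.04017141e-01,  2.78537110e-01],
       [ 1.52505113e-01, -2.33077546e-01, -9.60425452e-01]]), 't': array([-486.30758672, -335.19486363,  292.05031261])}
```

View pics/w1.png

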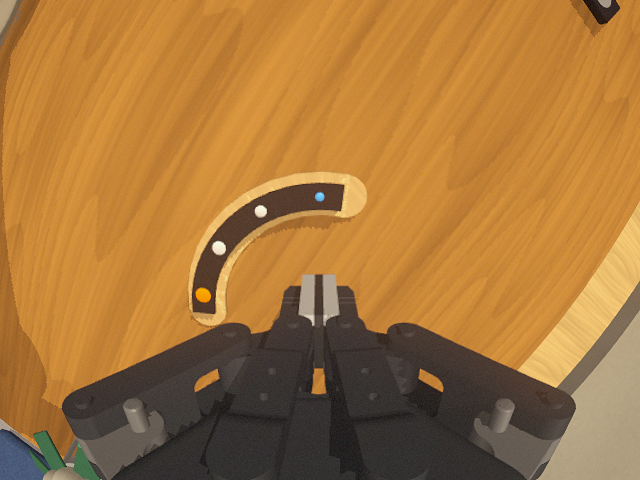

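The wrist view shows blue at (320,197), white at (261,211) and (219,248), orange at (203,295). The shut fingertips are at about (319,276).

Run:
```python
from h import *
import pickle
c=pickle.load(open('w1.pkl','rb')); im=cv2.imread('pics/w1.png').astype(float)
K=c['K']; o=-c['R'].T@c['t']; P=[]
for u,v in[(320,197),(261,211),(219,248),(203,295)]:
    r=9; w=im[v-r:v+r+1,u-r:u+r+1].max(2); k,lab,st,ce=cv2.connectedComponentsWithStats((w>140).astype('uint8'))
    j=min(range(1,k),key=lambda j:np.hypot(*(ce[j]-r))); uv=ce[j]+[u-r,v-r]
    p=(uv-K[:2,2])/K[0,0]; th=np.hypot(*p); d=c['R'].T@np.r_[p/th*np.sin(th),np.cos(th)]
    q=o+d*(23-o[2])/d[2]; P.append(q[:2]); print(uv.round(1),st[j,4],q.round(1))
P=np.array(P);R,t,F=fit(P); print(np.linalg.norm(np.diff(P,axis=0),axis=1),np.degrees(np.arctan2(R[1,0],R[0,0])),t); print(F.round(1).tolist(),np.linalg.norm(F-P,axis=1))
```

```text
[319.4 196.2] 70 [578.1   6.1  23. ]
[260.3 211. ] 122 [537.6 -37.7  23. ]
[218.5 247.6] 159 [520.4 -94.6  23. ]
[202.7 294.6] 190 [ 530.7 -153.1   23. ]
[59.60699815 59.4183202  59.44248764] 163.41698432853235 [554.42706242 -73.60166728]
[[578.1, 6.0], [537.4, -37.6], [520.5, -94.5], [530.7, -153.2]] [0.10491767 0.15776071 0.09889643 0.08070367]
```

Emit:
arm_command(
  increments=[
    {"offset": [0,0,0.27],"dr": [0,0,0],"hand": -1},
    {"offset": [0,0,0.27],"dr": [0,0,0],"hand": -1},
    {"offset": [0,0,0.27],"dr": [0,0,0],"hand": -1},
    {"offset": [0,0,0.27],"dr": [0,0,0],"hand": -1},
    {"offset": [0,0,0.27],"dr": [0,0,0],"hand": -1},
    {"offset": [0,0,0.27],"dr": [0,0,0],"hand": -1},
    {"offset": [0,0,0],"dr": [0,0,0],"hand": -1},
    {"offset": [0,0,0],"dr": [0,0,0],"hand": -1},
  ],
)

```text
time_s: 3.25
eef_pos: [578.1, 6.0, 37.6]
ee_rot: [0.0, 0.475, 0.88, 0.0]
force: [-0.1, 0.5, 0.6]
grip_width: -0.001
grip_force: 0.0
```

Emit:
arm_command(
  increments=[
    {"offset": [0,0,0.05],"dr": [0,0,0],"hand": -1},
    {"offset": [0,0,0],"dr": [0,0,0],"hand": -1},
    {"offset": [0,0,0],"dr": [0,0,0],"hand": -1},
  ],
)

```text
time_s: 3.55
eef_pos: [578.2, 6.0, 31.8]
ee_rot: [0.001, 0.476, 0.88, 0.0]
force: [0.5, 0.2, 0.8]
grip_width: -0.002
grip_force: 0.0
```

Emit:
arm_command(
  increments=[
    {"offset": [0,0,0.04],"dr": [0,0,0],"hand": -1},
    {"offset": [0,0,0.03],"dr": [0,0,0],"hand": -1},
    {"offset": [0,0,0],"dr": [0,0,0],"hand": -1},
  ],
)

```text
time_s: 3.85
eef_pos: [577.7, 6.0, 22.1]
ee_rot: [-0.0, 0.476, 0.88, -0.0]
force: [0.0, 0.0, 1.2]
grip_width: -0.003
grip_force: 0.5
```

Emit:
arm_command(
  increments=[
    {"offset": [0,0,0.01],"dr": [0,0,0],"hand": -1},
    {"offset": [0,0,0],"dr": [0,0,0],"hand": -1},
  ],
)

```text
time_s: 4.05
eef_pos: [577.8, 6.1, 21.3]
ee_rot: [-0.0, 0.476, 0.88, -0.0]
force: [0.3, -0.2, 1.7]
grip_width: 0.005
grip_force: 0.7
```

Emit:
arm_command(
  increments=[
    {"offset": [0,0,0.01],"dr": [0,0,0],"hand": -1},
    {"offset": [0,0,0],"dr": [0,0,0],"hand": -1},
  ],
)

```text
time_s: 4.25
eef_pos: [577.8, 6.1, 20.1]
ee_rot: [0.0, 0.476, 0.88, 0.0]
force: [-0.4, 0.0, 1.9]
grip_width: 0.001
grip_force: 0.9
```

Emit:
arm_command(
  increments=[
    {"offset": [0,0,0],"dr": [0,0,0],"hand": -1},
  ],
)

```text
time_s: 4.35
eef_pos: [577.8, 6.1, 20.2]
ee_rot: [0.0, 0.476, 0.88, 0.0]
force: [0.1, 0.0, 2.0]
grip_width: 0.001
grip_force: 0.9
```

Emit:
arm_command(
  increments=[
    {"offset": [-0.00045,-0.0313,0],"dr": [0,0,-0.0368],"hand": -1},
    {"offset": [-0.00045,-0.0313,0],"dr": [0,0,-0.0368],"hand": -1},
    {"offset": [-0.00045,-0.0313,0],"dr": [0,0,-0.0368],"hand": -1},
    {"offset": [-0.00045,-0.0313,0],"dr": [0,0,-0.0368],"hand": -1},
    {"offset": [-0.00045,-0.0313,0],"dr": [0,0,-0.0368],"hand": -1},
    {"offset": [-0.00045,-0.0313,0],"dr": [0,0,-0.0368],"hand": -1},
    {"offset": [-0.00045,-0.0313,0],"dr": [0,0,-0.0368],"hand": -1},
    {"offset": [-0.00045,-0.0313,0],"dr": [0,0,-0.0368],"hand": -1},
  ],
)

```text
time_s: 5.15
eef_pos: [555.0, -13.2, 20.2]
ee_rot: [0.0, 0.371, 0.929, 0.0]
force: [-0.2, 1.7, 1.1]
grip_width: -0.003
grip_force: 0.6
```

Emit:
arm_command(
  increments=[
    {"offset": [0,0,0],"dr": [0,0,0],"hand": -1},
    {"offset": [0,0,0],"dr": [0,0,0],"hand": -1},
  ],
)

```text
time_s: 5.35
eef_pos: [554.9, -13.2, 20.2]
ee_rot: [0.0, 0.372, 0.928, -0.0]
force: [-1.6, -0.5, 1.4]
grip_width: -0.0
grip_force: 0.6
```

Emit:
arm_command(
  increments=[
    {"offset": [-0.00045,-0.0313,0],"dr": [0,0,-0.0368],"hand": -1},
    {"offset": [-0.00045,-0.0313,0],"dr": [0,0,-0.0368],"hand": -1},
    {"offset": [-0.00045,-0.0313,0],"dr": [0,0,-0.0368],"hand": -1},
    {"offset": [-0.00045,-0.0313,0],"dr": [0,0,-0.0368],"hand": -1},
    {"offset": [-0.00045,-0.0313,0],"dr": [0,0,-0.0368],"hand": -1},
    {"offset": [-0.00045,-0.0313,0],"dr": [0,0,-0.0368],"hand": -1},
    {"offset": [-0.00045,-0.0313,0],"dr": [0,0,-0.0368],"hand": -1},
    {"offset": [-0.00045,-0.0313,0],"dr": [0,0,-0.0368],"hand": -1},
  ],
)

```text
time_s: 6.15
eef_pos: [537.1, -36.9, 20.2]
ee_rot: [0.0, 0.261, 0.965, 0.0]
force: [0.5, 2.0, 1.8]
grip_width: 0.001
grip_force: 0.9
```

Emit:
arm_command(
  increments=[
    {"offset": [0,0,0],"dr": [0,0,0],"hand": -1},
    {"offset": [0,0,0],"dr": [0,0,0],"hand": -1},
  ],
)

```text
time_s: 6.35
eef_pos: [536.9, -37.1, 20.2]
ee_rot: [0.0, 0.262, 0.965, -0.0]
force: [-0.4, -1.3, 1.2]
grip_width: 0.002
grip_force: 1.0
```

Emit:
arm_command(
  increments=[
    {"offset": [-0.00045,-0.0313,0],"dr": [0,0,-0.0368],"hand": -1},
    {"offset": [-0.00045,-0.0313,0],"dr": [0,0,-0.0368],"hand": -1},
    {"offset": [-0.00045,-0.0313,0],"dr": [0,0,-0.0368],"hand": -1},
    {"offset": [-0.00045,-0.0313,0],"dr": [0,0,-0.0368],"hand": -1},
    {"offset": [-0.00045,-0.0313,0],"dr": [0,0,-0.0368],"hand": -1},
    {"offset": [-0.00045,-0.0313,0],"dr": [0,0,-0.0368],"hand": -1},
    {"offset": [-0.00045,-0.0313,0],"dr": [0,0,-0.0368],"hand": -1},
    {"offset": [-0.00045,-0.0313,0],"dr": [0,0,-0.0368],"hand": -1},
  ],
)

```text
time_s: 7.15
eef_pos: [524.8, -64.3, 20.1]
ee_rot: [-0.0, 0.148, 0.989, 0.0]
force: [-0.2, 0.9, 1.3]
grip_width: -0.0
grip_force: 0.7
```

Emit:
arm_command(
  increments=[
    {"offset": [0,0,0],"dr": [0,0,0],"hand": -1},
    {"offset": [0,0,0],"dr": [0,0,0],"hand": -1},
  ],
)

```text
time_s: 7.35
eef_pos: [524.8, -64.5, 20.0]
ee_rot: [-0.0, 0.149, 0.989, -0.0]
force: [-0.5, -1.0, 1.5]
grip_width: -0.005
grip_force: 0.6
```

Emit:
arm_command(
  increments=[
    {"offset": [-0.00045,-0.0313,0],"dr": [0,0,-0.0368],"hand": -1},
    {"offset": [-0.00045,-0.0313,0],"dr": [0,0,-0.0368],"hand": -1},
    {"offset": [-0.00045,-0.0313,0],"dr": [0,0,-0.0368],"hand": -1},
    {"offset": [-0.00045,-0.0313,0],"dr": [0,0,-0.0368],"hand": -1},
    {"offset": [-0.00045,-0.0313,0],"dr": [0,0,-0.0368],"hand": -1},
    {"offset": [-0.00045,-0.0313,0],"dr": [0,0,-0.0368],"hand": -1},
    {"offset": [-0.00045,-0.0313,0],"dr": [0,0,-0.0368],"hand": -1},
    {"offset": [-0.00045,-0.0313,0],"dr": [0,0,-0.0368],"hand": -1},
  ],
)

```text
time_s: 8.15
eef_pos: [519.4, -93.7, 20.1]
ee_rot: [0.0, 0.033, 0.999, 0.0]
force: [0.2, 1.8, 2.9]
grip_width: -0.002
grip_force: 1.0
```

Emit:
arm_command(
  increments=[
    {"offset": [0,0,0],"dr": [0,0,0],"hand": -1},
    {"offset": [0,0,0],"dr": [0,0,0],"hand": -1},
  ],
)

```text
time_s: 8.35
eef_pos: [519.4, -94.0, 20.1]
ee_rot: [0.0, 0.034, 0.999, -0.0]
force: [-0.1, -0.8, 0.8]
grip_width: -0.001
grip_force: 0.9
```

Emit:
arm_command(
  increments=[
    {"offset": [-0.00045,-0.0313,0],"dr": [0,0,-0.0368],"hand": -1},
    {"offset": [-0.00045,-0.0313,0],"dr": [0,0,-0.0368],"hand": -1},
    {"offset": [-0.00045,-0.0313,0],"dr": [0,0,-0.0368],"hand": -1},
    {"offset": [-0.00045,-0.0313,0],"dr": [0,0,-0.0368],"hand": -1},
    {"offset": [-0.00045,-0.0313,0],"dr": [0,0,-0.0368],"hand": -1},
    {"offset": [-0.00045,-0.0313,0],"dr": [0,0,-0.0368],"hand": -1},
    {"offset": [-0.00045,-0.0313,0],"dr": [0,0,-0.0368],"hand": -1},
    {"offset": [-0.00045,-0.0313,0],"dr": [0,0,-0.0368],"hand": -1},
  ],
)

```text
time_s: 9.15
eef_pos: [520.7, -123.6, 20.0]
ee_rot: [-0.0, -0.082, 0.997, 0.0]
force: [-0.1, 1.2, 1.7]
grip_width: -0.001
grip_force: 0.7
```

Emit:
arm_command(
  increments=[
    {"offset": [0,0,0],"dr": [0,0,0],"hand": -1},
    {"offset": [0,0,0],"dr": [0,0,0],"hand": -1},
  ],
)

```text
time_s: 9.35
eef_pos: [520.8, -123.9, 20.1]
ee_rot: [0.0, -0.081, 0.997, -0.0]
force: [-0.2, -0.4, 1.1]
grip_width: 0.004
grip_force: 0.6
```

Emit:
arm_command(
  increments=[
    {"offset": [-0.0012,-0.0313,0],"dr": [0,0,-0.0368],"hand": -1},
    {"offset": [-0.0012,-0.0313,0],"dr": [0,0,-0.0368],"hand": -1},
    {"offset": [-0.0012,-0.0313,0],"dr": [0,0,-0.0368],"hand": -1},
    {"offset": [-0.0012,-0.0313,0],"dr": [0,0,-0.0368],"hand": -1},
    {"offset": [-0.0012,-0.0313,0],"dr": [0,0,-0.0368],"hand": -1},
    {"offset": [-0.0012,-0.0313,0],"dr": [0,0,-0.0368],"hand": -1},
    {"offset": [-0.0012,-0.0313,0],"dr": [0,0,-0.0368],"hand": -1},
    {"offset": [-0.0012,-0.0313,0],"dr": [0,0,-0.0368],"hand": -1},
  ],
)

```text
time_s: 10.15
eef_pos: [529.6, -152.1, 20.0]
ee_rot: [-0.0, -0.197, 0.98, 0.0]
force: [-0.6, 1.1, 1.5]
grip_width: -0.0
grip_force: 1.0
```

Emit:
arm_command(
  increments=[
    {"offset": [0,0,0],"dr": [0,0,0],"hand": -1},
    {"offset": [0,0,0],"dr": [0,0,0],"hand": -1},
    {"offset": [0,0,0],"dr": [0,0,0],"hand": -1},
  ],
)

```text
time_s: 10.45
eef_pos: [529.8, -152.6, 20.2]
ee_rot: [0.0, -0.196, 0.981, -0.0]
force: [0.4, -0.5, 2.4]
grip_width: 0.001
grip_force: 0.9
```

Run:
```python
from h import *
im=ctrl.capture('wrist'); cv2.imwrite('pics/w2.png',im[:,:,::-1])
```

```text
(no output)
```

View pics/w2.png

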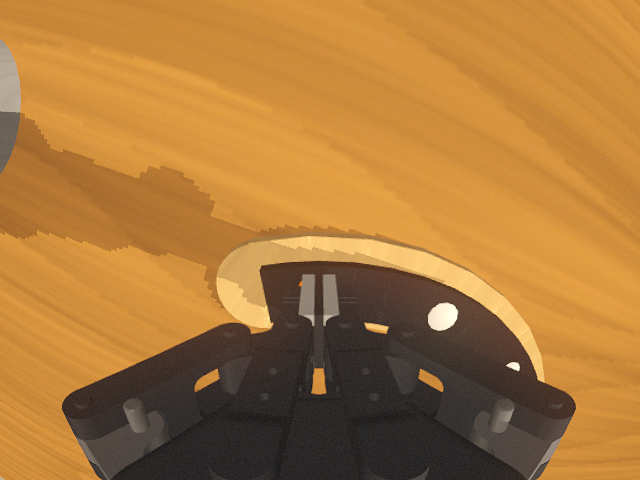

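The fingertips, at about (319,280), cover the orange dot, with an orange sliver showing at (301,283). White dot 3 is well clear at (443,317). The force is about 2 N, so I'm handing in.

```bash
python3 -c "
from rig import ctrl
print(ctrl.finish_job())"
```

```text
the job is handed in; nothing more can be done
None
```

I stroked the dimmer from the blue dot to the orange one at about 1–3 N and handed the job in with the fingertips resting on the orange dot at about 2 N; the hand-in returned no verdict.

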